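# Lock the soil shaker's carriage and unhitch its drive tongue

### The job

The shaker has to be uncoupled from its drive. First lock the carriage by sliding the orange sleeve right down over the upright steel pin beside the hitch, and leave it there; then pull the red latch sideways against its spring, lift the yellow tongue off the ball, and finish while still holding it still and raised, about 8 cm up and at least 6 cm, without letting go. Leave the bowls, jug, bottle, jar and stopper where they stand.

Things in the scene. Friction and masses are not known exactly. Their poses are not given: they have to be found in the camera images.
- shaker: Soil shaker, fixed to the table: aluminium base plate 12 mm thick, blue carriage with bowls at its far end, steel ball hitch at its near end. Origin on the table under the ball; x from the ball along the tongue to the carriage, y to the left of that, z up. Ball 28 mm across, centre 54 mm up. The carriage starts at x = 210 mm; its bowls reach 131 mm high.
- tongue (a joint): Hinge of the yellow tongue (rad): 0 = down on the ball, grows as the near end rises, stop at 0.70. Axis parallel to the shaker's y, at its x 220 mm, z 62 mm; so the coupler rises 22 mm per 0.1 rad (80 mm at 0.37). Tongue, head and latch weigh about 0.55 kg and fall back if let go. Coupler head 64 mm long, 54 mm wide, its top 76 mm above the table.
- latch (a joint): Slide of the spring latch on the coupler head (m): 0 = shut, its foot hooked under the keeper plate below the ball, so the tongue cannot rise; grows as it is pulled to the shaker's +y (left), free of the keeper from 0.009, stop at 0.018. The spring pushes back with 2 N shut, 8 N at the stop. One grasp on the fin can pull the latch and then lift the tongue.
- latch_grip (a point): Grip point on the latch's red upright fin, 14 mm thick (along the shaker's y), 28 mm long (along x), standing from 82 to 124 mm above the table with the tongue down; the point is on its centre line, 16 mm below its top. It moves with latch and tongue; axes along the shaker's when the tongue is down.
- coupler (a point): Centre of the coupler's socket on the tongue: on the ball's centre (54 mm above the table) when the tongue is down.
- pin_foot (a point): Foot of the upright steel locking pin, on the base plate (12 mm above the table). Pin 16 mm across, 62 mm tall, tapered over its last 7 mm to 8 mm across. A flat blue ear of the carriage with a 40 x 40 mm opening lies round the foot, its top 7 mm above the plate; the seated sleeve stands on the plate inside that opening.
- sleeve: Orange plastic sleeve, open at both ends: 32 mm outside, 19 mm bore, 55 mm tall, 60 g. Stands upright on the table; origin at the centre of its underside, z along its bore.
- stopper: Black rubber stopper, a cone 40 mm across the top, 35 mm tall; bystander. Origin at the centre of its underside.
- jar: Small amber sample jar 46 mm across, 50 mm tall; bystander. Origin at the centre of its underside.
- bottle: White bottle with blue cap, 60 mm across, 160 mm tall; bystander. Origin at the centre of its underside.
- jug: Blue measuring jug, 116 mm across the mouth, 140 mm tall; bystander. Origin at the centre of its underside.
- bowl_soil: Clear plastic bowl with a soil sample, 120 mm across the rim, 70 mm tall; bystander. Origin at the centre of its underside.
- bowl_empty: Empty clear plastic bowl, 120 mm across the rim, 70 mm tall; bystander. Origin at the centre of its underside.
Not all that is in view belongs to the job. Several things have the shape of the sleeve; the one meant has the colours described above.

How it is judged:
On the way, in this order (a step that is already met when the one before it is completed fails the run):
1. the sleeve stands right down on the pin, let go, while the tongue is still down (horizontal distance between sleeve and pin_foot below 0.006 m and z of sleeve in the frame of pin_foot below 0.005 m and angle between sleeve's own z axis and vertical below 0.12 rad and contact force between the fingers and sleeve below 0.1 N and value of joint tongue below 0.04 rad), for 0.2 s.
2. the latch is pulled aside with the tongue still down (value of joint latch above 0.008 m and value of joint tongue below 0.06 rad), for 0.05 s.
At the end, for the whole second after the job is handed in: The sleeve stands upright on the pin within 5 mm of the base plate and 6 mm of its axis, not touched by the fingers; the fingers hold the tongue (or its latch) at rest, at least 0.25 rad up (coupler about 55 mm above the ball) (horizontal distance between sleeve and pin_foot below 0.006 m and z of sleeve in the frame of pin_foot below 0.005 m and angle between sleeve's own z axis and vertical below 0.12 rad and contact force between the fingers and sleeve below 0.1 N and value of joint tongue above 0.25 rad and contact force between the fingers and tongue above 0.5 N and linear speed of tongue below 0.03 m/s and velocity of joint tongue between -0.06 and 0.06 rad/s); the arm keeps its last pose, push and grip.
It fails at once if a bystander (stopper, jar, bottle, jug or bowl) is shoved more than 3 cm from its place (distance of any of stopper, jar, bottle, jug, bowl_soil, bowl_empty from where it was at the start of the episode above 0.03 m).
It also fails if it takes over 54 s, if anything falls off the work surface, if the arm or the gripper's body presses on something with over 40 N, if the wrist force passes 120 N, or if a joint passes its speed limit or range.

### The arm

A 7-joint arm with a two-finger parallel gripper is mounted at the origin on the work surface. World frame = base frame: x ahead of the robot, y to its left, z up, the work surface at z = 0. Lengths are in m, angles in rad, forces in N, time in s.
With the tool pointing down it reaches from about 0.425 to 0.95 m from the base axis. Payload 4.7 kg.
Tool frame: the origin (TCP) lies midway between the tips of the shut fingers; the grasp point (between the pads) lies 19 mm behind it; z points along the fingers, y is the line along which they close (so a half turn about z gives the same grasp; the last joint's range is limited). The gripper opens to 87 mm and grips with 3 to 60 N. Pads are 19 mm wide; open, the fingers measure 117 mm over their backs; the gripper's body (75 mm by 190 mm) begins 51 mm behind the grasp point.
Start: joints at [-1.263, 0.469, -0.049, 1.532, 0.024, 1.141, -0.082], TCP at [0.223, 0.637, 0.223] pointing down, gripper open.
Joint ranges: [-2.59, 2.59], [-0.33, 1.99], [-1.39, 1.29], [0.1, 2.45], [-1.04, 4.18], [0.21, 1.99], [-2.66, 2.66]. Speed limits (rad/s): [2.57, 2.57, 3.14, 3.14, 3.14, 3.14, 3.14].

### API

Orientations are given as a 3x3 rotation matrix whose columns are the frame's x, y, z axes.
In Python, from cell import arm gives the robot as it stands. The module is installed in compiled form; this text tells all that it offers.
- The arm moves only by the tool jog_arm, never from a script. Its argument "targets" is one flat list of numbers, 5 for each row, row after row: the opening, from 0 (shut) to 1 (fully open), then the shift along the world's x, y, z in units of 30 mm (1.0 is 30 mm), then the turn about the world's z in units of 5 degrees (1.0 is 5 degrees). A call has 1 to 10 rows; each row is the pose to reach, as a shift and turn from the pose commanded when the call began; what a row does not reach only later rows make up. A row lasts 1/12 s, in which the tool goes at most 41.7 mm and 7.16 degrees, less where a joint would pass 70% of its speed; a pose out of reach is approached as far as the arm can. A call with a gripper value outside its range is refused whole. The fingers move at their own pace and stop on an object; "grip_force" is the grip in N (left out, the last holds). Time passes only in rows, so rows that repeat a pose let the fingers close. It gives the time, the measured TCP pose, the force, the opening and the grip force at its end, in the units of the state.
- arm.get_obs(): the state, without advancing time (a new reading comes with each control period).
- arm.snapshot(name): name is "side" or "top"; returns a dict with "color" (420x560x3 uint8, red, green, blue), "depth" (420x560 float32, m along the optical axis (not along the pixel's ray), 0 where there is no reading), "intrinsics" (3x3 intrinsics, pixels), "k1" (the pictures are not rectified: a ray, as slopes to the right and down, at radius r is drawn at 1 + k1 r^2 times it, then the intrinsics apply), "R" (3x3) and "t" (3): a world point X has camera coordinates R X + t. Camera axes: x right, y down, z forward; pixel columns grow to the right and rows downward; lengths in m; the calibration is good to about 2 mm. A picture is of the moment at which its call begins.
- arm.sign_off(): hands the job in; it is judged then, once.
The state is a dict: "t": time; "q": joint angles; "qvel": joint speeds; "tau": joint torques, N m; "tcp_pos": TCP position; "tool_rot": TCP orientation; "ft_force": force on the tool from outside, world axes, zero at the start; "moment": the same for the moment, N m; "width": finger opening in m; "gripper_force": force on a finger pad.
Only numpy, scipy, OpenCV 4.12 (cv2) and the standard library are available. Lean on these libraries where they do the work, as an engineer would, in place of code of your own. Each camera call takes 0.05 s, during which the arm holds its last target. There are 200 camera calls.

## Working session

There is one attempt and no reset: what is moved stays moved. The work goes in short steps, Python scripts to look and compute and a tool call to move; the robot and the scene stay as the last step left them, time stands still between calls to the robot, and variables do not carry over. Pictures are saved under pics/ and viewed, at most 10 in all, crops included, and the job is handed in when it is done.

Besides the shell and the picture viewer there is one more tool, called after "Call:" as name(argument=value, ...) on one line, values as JSON. jog_arm: Moves the arm, as the interface text tells. Its arguments: {"type":"object","properties":{"targets":{"type":"array"},"grip_force":{"type":"number"}},"required":["targets"]}

```bash
mkdir -p pics; cat > h.py <<'E'
import numpy as np, cv2
from cell import arm
def snap(n,f=None):
    s=arm.snapshot(n)
    np.savez(n+'.npz',**s)
    if f: cv2.imwrite('pics/'+f,s['color'][:,:,::-1])
    return s
def cloud(s):
    K=s['intrinsics'];h,w=s['depth'].shape
    v,u=np.mgrid[:h,:w].astype(float)
    x=(u-K[0,2])/K[0,0];y=(v-K[1,2])/K[1,1]
    a,b=x.copy(),y.copy()
    for _ in range(10):
        r=1+float(s['k1'])*(a*a+b*b);a=x/r;b=y/r
    P=np.stack([a,b,np.ones_like(a)],-1)*s['depth'][...,None]
    return (P-s['t'])@s['R']
E
python3 - <<'E'
from h import *
a=snap('top','top1.png');b=snap('side','side1.png')
for s in(a,b): print(s['k1'],s['intrinsics'].ravel(),-s['R'].T@s['t'],s['R'][2])
o=arm.get_obs();print(o['t'],o['tcp_pos'],o['tool_rot'],o['width'])
E
```

```text
-0.0650804711903451 [390.24032476   0.         283.94633416   0.         390.24032476
 209.91280774   0.           0.           1.        ] [0.41424268 0.03300441 1.10963795] [ 0.15051559 -0.00659046 -0.98858567]
-0.050191230938850896 [479.62689396   0.         284.87437068   0.         479.62689396
 215.95047114   0.           0.           1.        ] [0.34421992 1.2061487  0.7891967 ] [ 0.17353716 -0.84563739 -0.5047596 ]
0.1 [0.22289673 0.63657063 0.22159502] [[-9.43818308e-01  3.30464428e-01 -5.12680509e-04]
 [ 3.30464817e-01  9.43816787e-01 -1.69614751e-03]
 [-7.66399446e-05 -1.77027794e-03 -9.99998430e-01]] 0.08694588829928203
```

View pics/top1.png

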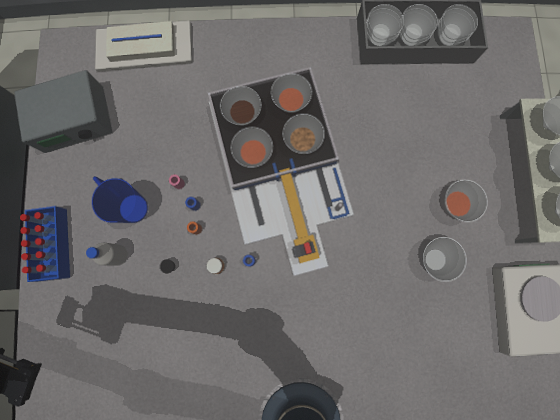

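View pics/side1.png

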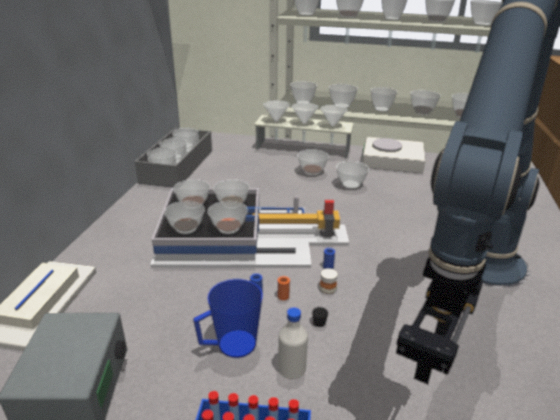

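The top view shows the orange sleeve at (193,227), with a pink one at (176,181) and blue ones as decoys. The pin and ear are at (337,207) and the red fin at about (309,247). In the side view the sleeve is at (284,288), the fin at (329,208) and the pin at (296,205).

```bash
python3 - <<'E'
from h import *
def lo(n): return dict(np.load(n+'.npz'))
a=lo('top');b=lo('side')
A=cv2.resize(a['color'][165:285,160:360],None,fx=4,fy=4,interpolation=cv2.INTER_CUBIC)
B=cv2.resize(b['color'][180:310,240:360],None,fx=4.6,fy=4.6,interpolation=cv2.INTER_CUBIC)
cv2.imwrite('pics/ca.png',A[:,:,::-1]);cv2.imwrite('pics/cb.png',B[:,:,::-1])
for n,s in(('top',a),('side',b)):
    P=cloud(s);h=cv2.cvtColor(s['color'],cv2.COLOR_RGB2HSV).astype(int)
    H,S,V=h[...,0],h[...,1],h[...,2]
    for nm,m in(('orange/red',((H<14)|(H>172))&(S>150)&(V>90)),('yellow',(H>=15)&(H<28)&(S>150)&(V>90))):
        k,l,st,c=cv2.connectedComponentsWithStats(m.astype(np.uint8))
        for i in range(1,k):
            if st[i,4]<12: continue
            q=P[(l==i)&(s['depth']>0)]
            if len(q)and .3<q[:,0].mean()<.9 and abs(q[:,1].mean())<.4: print(n,nm,st[i],np.median(h[l==i],0),q.min(0).round(3),q.max(0).round(3),np.median(q,0).round(3))
P=cloud(a)
print('pin patch z mm');print((P[196:216,328:348,2]*1000).round().astype(int))
E
```

```text
top orange/red [187 222  11  11  51] [ 10. 164. 162.] [0.521 0.263 0.051] [0.549 0.292 0.062] [0.534 0.277 0.056]
top orange/red [305 243   6  10  41] [  1. 158. 168.] [ 0.455 -0.036  0.122] [ 0.478 -0.024  0.127] [ 0.468 -0.029  0.125]
top yellow [282 174  17  32 180] [ 20. 154. 166.] [ 0.583 -0.012  0.067] [0.67  0.029 0.079] [0.642 0.013 0.073]
top yellow [303 229  11  12  33] [ 20. 152. 168.] [ 0.489 -0.049  0.07 ] [ 0.519 -0.023  0.08 ] [ 0.497 -0.038  0.077]
top yellow [299 249  20  14 101] [ 20. 153. 165.] [ 0.432 -0.06   0.073] [ 0.465 -0.009  0.083] [ 0.444 -0.036  0.077]
side orange/red [325 201   8  12  53] [  1. 159. 120.] [ 0.455 -0.026  0.087] [ 0.475 -0.015  0.125] [ 0.466 -0.021  0.111]
side orange/red [278 277  11  22 182] [  9. 165. 123.] [0.522 0.267 0.005] [0.548 0.3   0.058] [0.533 0.293 0.041]
side orange/red [322 284  13   4  32] [ 12. 159. 115.] [0.413 0.231 0.02 ] [0.443 0.247 0.03 ] [0.425 0.241 0.024]
side yellow [260 212  64  10 320] [ 20. 165. 212.] [ 0.478 -0.038  0.06 ] [0.664 0.038 0.08 ] [0.569 0.005 0.073]
side yellow [333 212   6  12  36] [ 20. 163.
[... 1491 characters left out ...]
4   20   31   31   37    9   11    9
    13   14   15   20   25   19]
 [  23   20   21   11   12   12   18   14   17   14   13   14   15   12
    12   12   11   18   19   22]
 [  23   24   21   12   15   20   14   13   15   16   15    9   16   18
    12   12   11   17   21   23]
 [  18   25   22   11   13   15   13   16   14   12   10   12   17   12
     9   14   15   10   17   19]
 [  17   19   18   22   12   14   13   14   14   16   12   12   20   14
    11   21   20   20   20   21]
 [  11   17   23   21   14   14   15   12   14   15   15   23   19   21
    22   19   20   21   19   13]
 [  15   20   21   21   13   16   11   22   20   23   16   18   20   20
    18   21   20   19   17   13]]
```

View pics/ca.png

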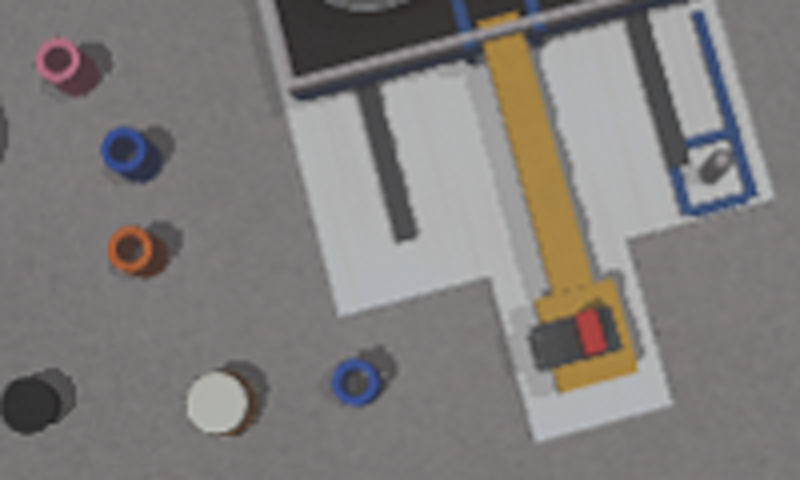

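View pics/cb.png

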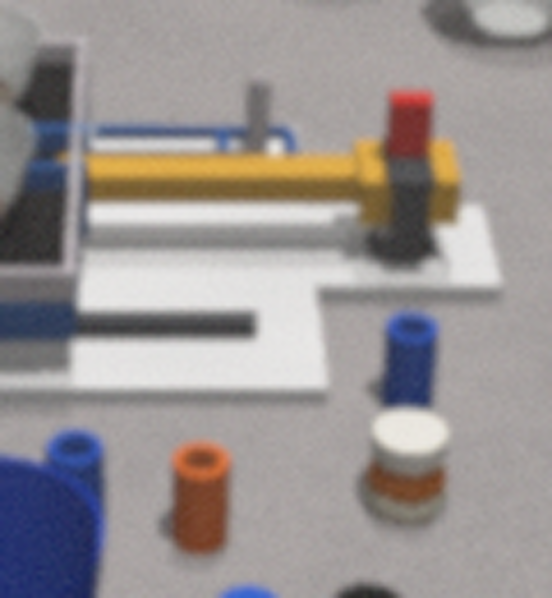

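```bash
cat >> h.py <<'E'
def ray(s,u,v,z):
    K=s['intrinsics'];kk=float(s['k1'])
    x=(u-K[0,2])/K[0,0];y=(v-K[1,2])/K[1,1];a,b=x,y
    for _ in range(20): r=1+kk*(a*a+b*b);a=x/r;b=y/r
    c=-s['R'].T@s['t'];d=s['R'].T@np.array([a,b,1.])
    return c+d*(z-c[2])/d[2]
E
python3 - <<'E'
from h import *
a=dict(np.load('top.npz'));b=dict(np.load('side.npz'))
f=lambda x,y,z:ray(a,160+(x-1.5)/4,165+(y-1.5)/4,z)
g=lambda x,y,z:ray(b,240+(x-1.8)/4.6,180+(y-1.8)/4.6,z)
print('sleeve top',f(131,250,.055),'side',g(202,458,.055))
print('pin',f(719,160,.074),'side',g(259,84,.074))
ear=[f(*p,.019) for p in((679,215),(753,197),(731,131),(664,147))];print('ear',ear,np.mean(ear,0))
print('fin',f(591,332,.124), 'side', g(411,96,.124))
# yaw from tongue side edges + plate edges
P=cloud(a);h=cv2.cvtColor(a['color'],cv2.COLOR_RGB2HSV).astype(int)
m=(h[...,0]>=14)&(h[...,0]<28)&(h[...,1]>120)&(h[...,2]>70)&(P[...,2]>.06)&(P[...,2]<.09)&(abs(P[...,1])<.1)
t=m&(P[...,0]>.52);q=P[t];
v=cv2.fitLine(q[:,:2].astype(np.float32),cv2.DIST_HUBER,0,.01,.01).ravel();print('tongue',v,np.degrees(np.arctan2(v[1],v[0])))
e1=[f(*p,.012)[:2] for p in((537,440),(672,404),(492,277),(630,238),(340,316),(773,197))];print(np.round(e1,4))
for i,j in((0,1),(0,2),(1,3),(4,2),(3,5)):
    d=e1[j]-e1[i];print(np.degrees(np.arctan2(d[1],d[0])))
q=P[(h[...,0]<5)&(h[...,1]>120)&(P[...,2]>.115)&(P[...,2]<.135)&(P[...,0]<.5)&(abs(P[...,1])<.1)];print(len(q),cv2.minAreaRect(q[:,:2].astype(np.float32)))
E
```

```text
sleeve top [0.53480774 0.27675075 0.055     ] side [0.53489837 0.28017606 0.055     ]
pin [ 0.5818957  -0.12361596  0.074     ] side [ 0.57989891 -0.11090314  0.074     ]
ear [array([ 0.55235631, -0.10164055,  0.019     ]), array([ 0.56359781, -0.15467811,  0.019     ]), array([ 0.61144229, -0.14157888,  0.019     ]), array([ 0.60129492, -0.09329096,  0.019     ])] [ 0.58217284 -0.12279712  0.019     ]
fin [ 0.46646042 -0.02970208  0.124     ] side [ 0.46655944 -0.02588995  0.124     ]
tongue [0.9710213  0.23899299 0.5982534  0.00219207] 13.827113
[[ 0.3986  0.0036]
 [ 0.4205 -0.0915]
 [ 0.5132  0.0315]
 [ 0.5379 -0.067 ]
 [ 0.4888  0.139 ]
 [ 0.5641 -0.1702]]
-77.0287111200825
13.694196408675781
11.770631909844838
-77.25629212121576
-75.72848990540056
53 ((0.4664827585220337, -0.028655407950282097), (0.02487092837691307, 0.013166571035981178), 11.640654563903809)
```

The pin top and the ear centre agree at (0.582, -0.123). The fin is at (0.4665, -0.029), the yaw is about 13.3° and the sleeve is at (0.535, 0.277). I'll move over the sleeve, closing along the shaker's y.

Call:
jog_arm(targets=[1,0.7,-0.8,0,0.5,1,1.5,-1.73,0,1.2,1,2.3,-2.65,0,1.9,1,3.1,-3.57,0,2.6,1,3.9,-4.5,0,3.3,1,4.7,-5.42,0,4.0,1,5.5,-6.34,0,4.7,1,6.3,-7.26,0,5.4,1,7.1,-8.2,0,6.0,1,7.9,-9.1,0,6.5])

```text
t: 0.93
tcp_pos: [0.4608, 0.3621, 0.2222]
tool_rot: [[-0.973, -0.231, -0.001], [-0.231, 0.973, -0.001], [0.001, -0.0, -1.0]]
ft_force: [-0.2, -0.9, -0.1]
width: 0.087
gripper_force: 0.0
```

Call:
jog_arm(targets=[1,0.8,-0.9,0,0,1,1.6,-1.8,0,0,1,2.2,-2.6,0,0,1,2.5,-2.88,0,0,0.8,2.5,-2.88,-1,0,0.8,2.5,-2.88,-2,0,0.8,2.5,-2.88,-3,0,0.8,2.5,-2.88,-3.5,0,0.8,2.5,-2.88,-3.5,0,0.8,2.5,-2.88,-3.5,0])

```text
t: 1.77
tcp_pos: [0.5342, 0.2782, 0.1169]
tool_rot: [[-0.973, -0.229, -0.002], [-0.229, 0.973, -0.001], [0.002, -0.0, -1.0]]
ft_force: [-0.6, 0.3, 1.1]
width: 0.0701
gripper_force: 0.0
```

Call:
jog_arm(targets=[0.8,0,0,-0.8,0,0.8,0,0,-1.6,0,0.8,0,0,-2.4,0,0.8,0,0,-2.9,0,0.8,0,0,-3.06,0,0.8,0,0,-3.06,0,0.1,0,0,-3.06,0,0.1,0,0,-3.06,0,0.1,0,0,-3.06,0,0.1,0,0,-3.06,0], grip_force=15)

```text
t: 2.6
tcp_pos: [0.5357, 0.2782, 0.027]
tool_rot: [[-0.974, -0.228, 0.002], [-0.228, 0.974, 0.001], [-0.002, 0.001, -1.0]]
ft_force: [0.5, 0.5, 0.0]
width: 0.0503
gripper_force: 0.0
```

Call:
jog_arm(targets=[0.1,0,0,0,0,0.1,0,0,0,0,0.1,0,0,0,0,0.1,0,0,0,0])

```text
t: 2.93
tcp_pos: [0.5351, 0.2779, 0.026]
tool_rot: [[-0.974, -0.229, 0.0], [-0.229, 0.974, 0.0], [-0.0, 0.0, -1.0]]
ft_force: [-0.2, 0.8, 1.8]
width: 0.032
gripper_force: 15.0
```

Call:
jog_arm(targets=[0.1,0,0,1,0,0.1,0,0,2,0,0.1,0,0,3,0,0.1,0.1,-0.5,4,0,0.1,0.2,-1.3,4.5,0,0.1,0.3,-2.2,4.5,0,0.1,0.4,-3.1,4.5,0,0.1,0.5,-4.0,4.5,0,0.1,0.6,-4.9,4.5,0,0.1,0.7,-5.8,4.5,0])

```text
t: 3.77
tcp_pos: [0.5557, 0.1022, 0.1606]
tool_rot: [[-0.974, -0.228, -0.001], [-0.228, 0.974, -0.0], [0.001, -0.0, -1.0]]
ft_force: [0.1, 0.2, -0.7]
width: 0.0314
gripper_force: 15.0
```

Call:
jog_arm(targets=[0.1,0.1,-0.9,0,0,0.1,0.2,-1.8,0,0,0.1,0.3,-2.7,0,0,0.1,0.4,-3.6,0,0,0.1,0.5,-4.5,0,0,0.1,0.6,-5.4,0,0,0.1,0.7,-6.3,0,0,0.1,0.8,-7.0,0,0,0.1,0.86,-7.4,0,0,0.1,0.86,-7.58,0,0])

```text
t: 4.6
tcp_pos: [0.5816, -0.1261, 0.1605]
tool_rot: [[-0.974, -0.225, -0.0], [-0.225, 0.974, -0.001], [0.001, -0.001, -1.0]]
ft_force: [-0.4, 0.8, -0.9]
width: 0.0315
gripper_force: 15.0
```

Call:
jog_arm(targets=[0.1,0,0,-0.7,0,0.1,0,0,-1,0,0.1,0,0,-1,0,0.1,0,0,-1,0])

```text
t: 4.93
tcp_pos: [0.5813, -0.1221, 0.1301]
tool_rot: [[-0.973, -0.23, -0.002], [-0.23, 0.973, 0.001], [0.002, 0.001, -1.0]]
ft_force: [1.1, -0.0, -1.1]
width: 0.0319
gripper_force: 15.0
```

```bash
python3 - <<'E'
from h import *
a=snap('top');b=snap('side')
o=arm.get_obs();print(o['t'],o['tcp_pos'],o['width'],o['ft_force'])
def pr(s,X):
    c=s['R']@X+s['t'];x,y=c[:2]/c[2];k=1+float(s['k1'])*(x*x+y*y);K=s['intrinsics'];return K[0,0]*x*k+K[0,2],K[1,1]*y*k+K[1,2]
p=o['tcp_pos']
for s in(a,b):
    print(pr(s,p),pr(s,np.array([.582,-.1235,.074])))
A=cv2.resize(a['color'][150:250,280:390],None,fx=4,fy=4,interpolation=cv2.INTER_CUBIC)
B=cv2.resize(b['color'][140:240,240:330],None,fx=4,fy=4,interpolation=cv2.INTER_CUBIC)
cv2.imwrite('pics/c2.png',np.hstack([A,B])[:,:,::-1])
E
```

```text
5.0333 [ 0.58232054 -0.12274355  0.13132315] 0.0317370317408719 [ 0.21977808  0.28479812 -1.36403433]
(np.float64(342.22402563615987), np.float64(200.78299521752115)) (np.float64(339.33014238521105), np.float64(204.5880771289272))
(np.float64(296.35743059969025), np.float64(179.8511040818413)) (np.float64(296.0170989036415), np.float64(195.9796530728095))
```

View pics/c2.png

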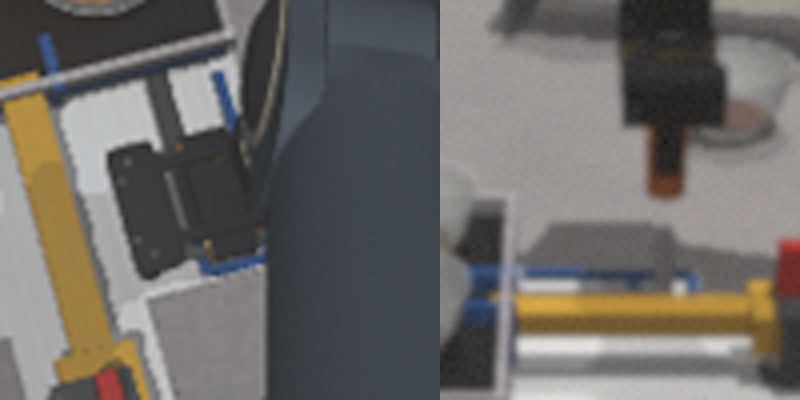

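In the side crop the sleeve's column is 296.2 px and the pin's was 295.9 px, so they line up. The top view is hidden by the arm. I'll lower in stages and watch the force.

Call:
jog_arm(targets=[0.1,0,0,-0.4,0,0.1,0,0,-0.7,0,0.1,0,0,-0.9,0,0.1,0,0,-1.05,0,0.1,0,0,-1.15,0,0.1,0,0,-1.25,0,0.1,0,0,-1.3,0,0.1,0,0,-1.3,0])

```text
t: 5.7
tcp_pos: [0.5817, -0.1237, 0.0915]
tool_rot: [[-0.974, -0.228, -0.0], [-0.228, 0.974, 0.0], [0.0, 0.0, -1.0]]
ft_force: [0.7, 0.4, -0.9]
width: 0.032
gripper_force: 15.0
```

Call:
jog_arm(targets=[0.1,0,0,-0.2,0,0.1,0,0,-0.4,0,0.1,0,0,-0.6,0,0.1,0,0,-0.8,0,0.1,0,0,-0.8,0])

```text
t: 6.12
tcp_pos: [0.5807, -0.1235, 0.0661]
tool_rot: [[-0.974, -0.228, -0.003], [-0.228, 0.974, 0.001], [0.003, 0.001, -1.0]]
ft_force: [-0.8, 0.0, -1.3]
width: 0.0319
gripper_force: 15.0
```

Call:
jog_arm(targets=[0.1,0,0,-0.2,0,0.1,0,0,-0.4,0,0.1,0,0,-0.6,0,0.1,0,0,-0.75,0,0.1,0,0,-0.88,0,0.1,0,0,-0.9,0,0.1,0,0,-0.9,0])

```text
t: 6.7
tcp_pos: [0.5816, -0.1237, 0.0404]
tool_rot: [[-0.974, -0.228, -0.001], [-0.228, 0.974, 0.0], [0.001, 0.0, -1.0]]
ft_force: [0.2, 0.4, -1.3]
width: 0.0321
gripper_force: 15.0
```

Call:
jog_arm(targets=[0.1,0,0,-0.06,0,0.65,0,0,-0.06,0,0.65,0,0,-0.06,0,0.65,0,0,-0.06,0,0.65,0,0,0,0,0.65,0,0,0.4,0,0.65,0,0,0.9,0,0.65,0,0,1.8,0,0.65,0,0,2.8,0,0.65,0,0,4,0])

```text
t: 7.53
tcp_pos: [0.5808, -0.1236, 0.1619]
tool_rot: [[-0.974, -0.228, -0.002], [-0.228, 0.974, 0.0], [0.002, 0.001, -1.0]]
ft_force: [0.9, -0.5, 0.0]
width: 0.0569
gripper_force: 0.0
```

Call:
jog_arm(targets=[0.65,-0.6,0.4,0.5,0,0.65,-1.2,0.9,0.8,0,0.65,-1.8,1.4,1,0,0.65,-2.4,1.9,1,0,0.65,-3,2.4,1,0,0.65,-3.5,2.8,1,0,0.65,-3.8,3.13,1,0,0.65,-3.8,3.13,1,0])

```text
t: 8.2
tcp_pos: [0.4664, -0.0278, 0.1916]
tool_rot: [[-0.973, -0.231, 0.0], [-0.231, 0.973, 0.001], [-0.0, 0.001, -1.0]]
ft_force: [0.3, 0.3, 0.3]
width: 0.0565
gripper_force: 0.0
```

```bash
python3 - <<'E'
from h import *
a=snap('top');b=snap('side')
o=arm.get_obs();print(o['t'],o['tcp_pos'],o['width'],o['ft_force'])
for n,s in(('top',a),('side',b)):
    P=cloud(s);h=cv2.cvtColor(s['color'],cv2.COLOR_RGB2HSV).astype(int)
    m=((h[...,0]<14)|(h[...,0]>172))&(h[...,1]>130)&(h[...,2]>60)&(P[...,0]>.4)&(P[...,0]<.65)&(abs(P[...,1])<.2)
    k,l,st,c=cv2.connectedComponentsWithStats(m.astype(np.uint8))
    for i in range(1,k):
        if st[i,4]>8: q=P[l==i];print(n,st[i],q.min(0).round(3),q.max(0).round(3),np.median(q,0).round(3))
A=cv2.resize(a['color'][150:275,260:380],None,fx=4,fy=4,interpolation=cv2.INTER_CUBIC)
B=cv2.resize(b['color'][140:265,270:350],None,fx=4,fy=4,interpolation=cv2.INTER_CUBIC)
cv2.imwrite('pics/c3.png',np.hstack([A,B])[:,:,::-1])
E
```

```text
8.3 [ 0.46865481 -0.02997622  0.19157321] 0.05646817622901753 [ 0.54151455 -0.74663436  0.28602664]
top [335 200  10   8  17] [ 0.576 -0.137  0.064] [ 0.596 -0.112  0.071] [ 0.591 -0.121  0.07 ]
side [293 199   6  14  68] [ 0.572 -0.118  0.022] [ 0.589 -0.102  0.069] [ 0.581 -0.11   0.046]
side [325 201   8  13  82] [ 0.455 -0.027  0.084] [ 0.476 -0.014  0.126] [ 0.465 -0.021  0.104]
```

View pics/c3.png

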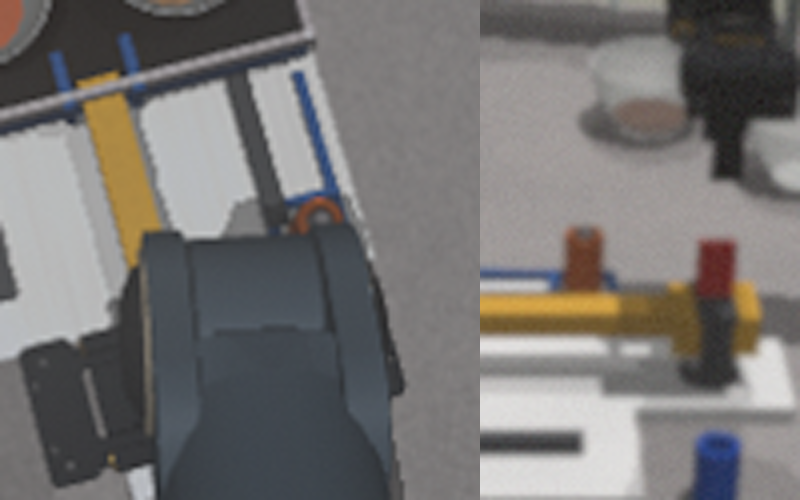

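The sleeve is on the pin in both views, at crop (318,213) and (583,255), with its top at about 0.068 m, so it is seated. Next I'll descend onto the red fin.

Call:
jog_arm(targets=[0.65,0,0,-0.8,0,0.65,0,0,-1.6,0,0.65,0,0,-2.4,0,0.65,0,0,-3.0,0,0.65,0,0,-3.3,0,0.65,0,0,-3.38,0,0.65,0,0,-3.38,0,0,0,0,-3.38,0,0,0,0,-3.38,0,0,0,0,-3.38,0], grip_force=40)

```text
t: 9.13
tcp_pos: [0.4687, -0.0299, 0.0904]
tool_rot: [[-0.974, -0.228, 0.002], [-0.228, 0.974, 0.0], [-0.002, -0.0, -1.0]]
ft_force: [-0.7, -1.3, -0.0]
width: 0.0437
gripper_force: 0.0
```

Call:
jog_arm(targets=[0,0,0,0,0,0,0,0,0,0,0,0,0,0,0,0,0,0,0,0,0,0,0,0,0,0,0,0,0,0])

```text
t: 9.63
tcp_pos: [0.4674, -0.0276, 0.0895]
tool_rot: [[-0.973, -0.23, -0.001], [-0.23, 0.973, 0.002], [0.001, 0.003, -1.0]]
ft_force: [-1.4, 4.4, 4.0]
width: 0.0137
gripper_force: 40.0
```

Call:
jog_arm(targets=[0,-0.03,0.11,0,0,0,-0.05,0.22,0,0,0,-0.08,0.34,0,0,0,-0.11,0.46,0,0,0,-0.11,0.46,0,0,0,-0.11,0.46,0,0,0,-0.11,0.46,0,0])

```text
t: 10.22
tcp_pos: [0.4649, -0.0173, 0.0896]
tool_rot: [[-0.974, -0.228, 0.001], [-0.228, 0.974, -0.001], [-0.001, -0.002, -1.0]]
ft_force: [1.1, -6.1, 1.0]
width: 0.0137
gripper_force: 40.0
```

Call:
jog_arm(targets=[0,-0.01,0.05,0,0,0,-0.01,0.05,0,0,0,0.03,0.06,0.2,0,0,0.08,0.07,0.4,0,0,0.13,0.08,0.58,0,0,0.17,0.09,0.72,0,0,0.17,0.09,0.72,0,0,0.17,0.09,0.72,0])

```text
t: 10.88
tcp_pos: [0.469, -0.0149, 0.1103]
tool_rot: [[-0.974, -0.228, -0.001], [-0.228, 0.974, -0.002], [0.002, -0.002, -1.0]]
ft_force: [2.1, -6.0, -4.9]
width: 0.0137
gripper_force: 40.0
```

Call:
jog_arm(targets=[0,0.06,0.01,0.18,0,0,0.15,0.03,0.44,0,0,0.25,0.06,0.71,0,0,0.4,0.09,1.04,0,0,0.57,0.14,1.38,0,0,0.7,0.17,1.61,0,0,0.79,0.19,1.76,0,0,0.83,0.2,1.83,0,0,0.83,0.2,1.83,0,0,0.83,0.2,1.83,0])

```text
t: 11.72
tcp_pos: [0.4918, -0.0097, 0.1643]
tool_rot: [[-0.974, -0.228, -0.007], [-0.228, 0.974, -0.003], [0.007, -0.002, -1.0]]
ft_force: [-1.2, -6.7, -2.5]
width: 0.0136
gripper_force: 40.0
```

Call:
jog_arm(targets=[0,0,0,0,0,0,0,0,0,0,0,0,0,0,0,0,0,0,0,0,0,0,0,0,0,0,0,0,0,0])

```text
t: 12.22
tcp_pos: [0.4917, -0.0096, 0.1642]
tool_rot: [[-0.974, -0.228, -0.007], [-0.228, 0.974, -0.003], [0.007, -0.002, -1.0]]
ft_force: [-1.5, -7.1, -2.7]
width: 0.014
gripper_force: 40.0
```

```bash
python3 - <<'E'
from h import *
b=snap('side')
o=arm.get_obs();print(o['t'],o['tcp_pos'],o['width'],o['ft_force'],o['gripper_force'])
B=cv2.resize(b['color'][130:265,240:370],None,fx=4,fy=4,interpolation=cv2.INTER_CUBIC)
cv2.imwrite('pics/c4.png',B[:,:,::-1])
E
```

```text
12.2667 [ 0.49173505 -0.00965984  0.16421426] 0.013991493136392443 [-1.03577643 -5.8335711  -3.70315213] 39.99874737151231
```

View pics/c4.png

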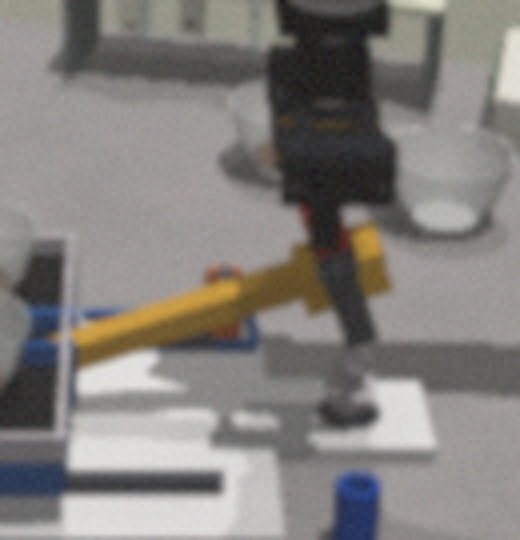

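The tongue is raised about 0.36 rad and held at (330,240). The ball is exposed at (350,400) and the sleeve is on the pin at (225,300). The arm is still, so I'm handing in.

```bash
python3 -c "
from cell import arm
print(arm.sign_off())"
```

```text
the job is handed in; nothing more can be done
None
```

The sleeve is seated on the pin, and the tongue was unlatched, raised to about 0.36 rad (coupler about 8 cm up) and still held when I handed the job in at about 12 s; no verdict was returned.

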